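Let a carton out of the lever-gated slide and weigh it

TASK

Let the larger of the two cartons out of the sloping two-lane dispenser: push the gate lever over towards that carton's lane and hold it there until the carton has slid down and come to rest against the stop at the bottom, then let the lever go so that it springs back upright. Then take the carton from the bottom of the slide and set it down flat near the middle of the plate of the parcel scale. Keep the smaller carton in its lane and do not disturb the things standing about.

Things in the scene. Friction and masses are not known exactly. Their poses are not given: they have to be found in the camera images.
- dispenser: fixed aluminium dispenser: a polished slide sloping 22 degrees down to its front, with two lanes at the upper end and a plywood shelf above on two posts at the back. Origin on the worktop below the lever's pivot; x to the back (up the slope), y to the left as seen from the front, z up. The slide's surface is 93 mm above the worktop at x = 0 and falls 0.404 mm per mm towards -x
- left_lane (a point): on the slide in the middle of the left lane (dispenser y = +42 mm). Lanes are 66 mm wide, with walls about 24 mm high, and start at the gate (x = 0); the outer walls reach forward to x = -37 mm; below that the slide is an open tray 216 mm wide without side walls
- right_lane (a point): the same in the right lane (dispenser y = -42 mm)
- end_stop (a point): foot of the inner face of the end stop across the bottom of the slide, at its middle; dispenser x = -185 mm, 18 mm above the worktop; the stop stands 20 mm high
- shelf_edge (a point): middle of the lower front edge of the plywood shelf, 420 mm above the worktop, 40 mm nearer the front than the lever knob; the shelf is 150 mm wide and reaches back from here over the knob and the lanes
- gate_lever (a joint): angle of the gate lever about the dispenser's x axis, rad; pivot 171 mm above the dispenser's origin. 0 upright, + leaning to +y (left lane), - to the right lane, stops at +-0.5. A spring, 1.2 N m per rad, returns it upright when let go. The gate plate below the pivot swings the other way: a lean of 0.42 or more towards a lane lets that lane's carton out (about 1 s); the other lane stays shut
- knob (a point): centre of the lever's black ball knob, 32 mm diameter, 85 mm above the pivot on a 10 mm rod; it takes about 7 N sideways at the knob to hold it fully over; the shelf is 164 mm above the upright knob
- tray (a point): on the slide's surface, where the middle of the large carton lies (lengthways) once it rests against the end stop, midway between the lanes; the axes are the dispenser's, not tilted
- large_box: the larger carton, 61 x 110 x 46 mm, 0.14 to 0.28 kg, rigid and closed. Origin at the centre of its underside; x across its 61 mm width, y along its 110 mm length, z out of its top. It starts in one of the lanes (either one), lengthways down the slope
- small_box: the smaller carton, 46 x 85 x 31 mm, plain cardboard, in the other lane. Origin on its underside, midway across, 55 mm from the end that leans on the gate and 30 mm from the other; x across its width, y along its length
- scale_top (a point): centre of the top face of the black plate of the parcel scale, about 55 mm above the worktop; the plate is 310 x 323 mm, level, and sinks by up to 1 mm; z up, its x and y axes lie along the plate's edges
- label_roll: bystander: white label roll, 66 mm diameter, 52 mm high, standing loose behind the scale; origin at the centre of its underside
- tape_measure: bystander: black tape measure, 70 x 73 x 35 mm, lying loose on the worktop between the robot and the dispenser; origin at the centre of its underside
Things that resemble listed ones, but are neither listed nor needed, are in the scene too. Leave any green look-alike of the large_box alone.

How it is judged:
By the outcome, as a careful person would: the job done as asked, in the order asked, and still so for the second after the job is handed in, with the robot touching nothing.
It also fails if it takes over 58 s, if anything falls off the work surface, if the arm or the gripper's body presses on something with over 40 N, if the wrist force passes 120 N, or if a joint passes its speed limit or range.

ROBOT

A 6-joint arm with a two-finger parallel gripper is mounted at the origin on the work surface; the furniture and walls round the work are solid. World frame = base frame: x ahead of the robot, y to its left, z up, the work surface at z = 0. Lengths are in m, angles in rad, forces in N, time in s.
With the tool pointing down it reaches from about 0.25 to 0.775 m from the base axis. Payload 8.9 kg.
Tool frame: the origin (TCP) lies at the very end of the fingers, on their centre line; the grasp point (between the pads) lies 19 mm behind it; z points along the fingers, y is the line along which they close (so a half turn about z gives the same grasp; the last joint's range is limited). The gripper opens to 85 mm and grips with 20 to 120 N. Pads are 22 mm wide; open, the fingers measure 114 mm over their backs; the gripper's body (76 mm by 85 mm) begins 54 mm behind the grasp point. The pads swing forward as they close: fully open they stand 13 mm farther back than shut.
Start: joints at [-1.336, 0.291, -0.153, 1.127, 0, 1.431], TCP at [0.192, -0.489, 0.231] pointing down, gripper open.
Joint ranges: [-2.52, 2.52], [-0.91, 1.74], [-1.3, 1.37], [-1.96, 2.02], [-1.52, 1.47], [-3.14, 3.14]. Speed limits (rad/s): [2.22, 2.22, 2.79, 3.14, 3.14, 3.14].

INTERFACE

Orientations are given as a unit quaternion [w, x, y, z].
In Python, from bench import arm gives the robot as it stands. The module is installed in compiled form; this text tells all that it offers.
- The arm moves only by the tool move_arm, never from a script. Its argument "targets" is a list of rows, each an object with "linear": the shift along the tool's x, y, z in mm, a list of three; "yaw": the turn about the tool's z in degrees; "claw": the opening in per cent of the stroke, from 0 (shut) to 100 (fully open). In form: [{"linear": [tx, ty, tz], "yaw": yaw, "claw": claw}, ...]. A call has 1 to 12 rows; each row shifts and turns the commanded pose from where the row before left it, along the tool's axes as they then stand; what a row does not reach is not made up. A row lasts 1/12 s, in which the tool goes at most 41.7 mm and 7.16 degrees, less where a joint would pass 70% of its speed; a pose out of reach is approached as far as the arm can. A call is refused whole if a number of a shift passes 41.7 or a number of a turn 7.16, either way. A call with a gripper value outside its range is refused whole. The fingers move at their own pace and stop on an object; "newtons" is the grip in N (left out, the last holds). Time passes only in rows, so rows that do not move let the fingers close. It gives the time, the measured TCP pose, the force, the opening and the grip force at its end, in the units of the state.
- arm.observe(): the state, without advancing time (a new reading comes with each control period).
- arm.camera(name): name is "side" or "top"; returns (picture, depth): 400x640x3 uint8, red, green, blue; 400x640 float32, m along the optical axis (not along the pixel's ray), 0 where there is no reading.
- arm.get_calibration(name): a dict with "fx", "fy", "cx", "cy" (pixels), "R" (3x3) and "t" (3): a world point X has camera coordinates R X + t. Camera axes: x right, y down, z forward; pixel columns grow to the right and rows downward; lengths in m; the calibration is good to about 2 mm. A picture is of the moment at which its call begins. get_calibration takes no time and is no camera call.
- arm.job_done(): hands the job in; it is judged then, once.
The state is a dict: "time_s": time; "q": joint angles; "qd": joint speeds; "effort": joint torques, N m; "eef_pos": TCP position; "tool_rot": TCP orientation; "wrist_force": force on the tool from outside, world axes, zero at the start; "wrist_torque": the same for the moment, N m; "finger_gap": finger opening in m; "finger_force": force on a finger pad.
Only numpy, scipy, OpenCV 4.12 (cv2) and the standard library are available. Lean on these libraries where they do the work, as an engineer would, in place of code of your own. Each camera call takes 0.05 s, during which the arm holds its last target. There are 200 camera calls.

## Working session

There is one attempt and no reset: what is moved stays moved. The work goes in short steps, Python scripts to look and compute and a tool call to move; the robot and the scene stay as the last step left them, time stands still between calls to the robot, and variables do not carry over. Pictures are saved under pics/ and viewed, at most 10 in all, crops included, and the job is handed in when it is done.

Besides the shell and the picture viewer there is one more tool, called as name(argument=value, ...) on one line, values as JSON. move_arm: Moves the arm, as the interface text tells. Its arguments: {"type":"object","properties":{"targets":{"type":"array"},"newtons":{"type":"number"}},"required":["targets"]}

```bash
mkdir -p pics; cat > h.py <<'E'
import numpy as np, cv2
from bench import arm
def shot(n,tag):
    p,d=arm.camera(n); cv2.imwrite(f'pics/{tag}.png',p[:,:,::-1]); np.savez(f'{tag}.npz',p=p,d=d); return p,d
def world(n,u,v,z):
    c=arm.get_calibration(n); R=np.array(c['R']);t=np.array(c['t'])
    return R.T@(np.array([(u-c['cx'])/c['fx']*z,(v-c['cy'])/c['fy']*z,z])-t)
def cloud(n,d):
    c=arm.get_calibration(n); R=np.array(c['R']);t=np.array(c['t'])
    v,u=np.mgrid[:400,:640]
    P=np.stack([(u-c['cx'])/c['fx']*d,(v-c['cy'])/c['fy']*d,d],-1)
    return (P-t)@R
E
python3 - <<'E'
from h import *
for n in('top','side'):
    p,d=shot(n,n+'0'); c=arm.get_calibration(n); print(n,c)
a=cv2.imread('pics/top0.png');b=cv2.imread('pics/side0.png')
print(arm.observe())
E
```

```text
top {'fx': 483.6980628622076, 'fy': 483.6980628622076, 'cx': 314.5270167241318, 'cy': 199.48304388207362, 'R': array([[-0.25572886, -0.96669875, -0.00981185],
       [-0.9075166 ,  0.24354616, -0.34219715],
       [ 0.33319119, -0.07860527, -0.93957695]]), 't': array([-0.04593991,  0.52069911,  1.43808678])}
side {'fx': 421.3041200066696, 'fy': 421.3041200066696, 'cx': 319.12939157333375, 'cy': 197.34195227396773, 'R': array([[-0.1882827 ,  0.98199107, -0.01559384],
       [ 0.63697294,  0.11001419, -0.76299564],
       [-0.74753936, -0.15359174, -0.64621551]]), 't': array([ 0.2269886 , -0.06418947,  1.60677923])}
{'time_s': 0.1, 'q': array([-1.33628981e+00,  2.91274083e-01, -1.54020693e-01,  1.12672659e+00,
       -2.19061318e-05,  1.43150868e+00]), 'qd': array([ 6.15619897e-04, -1.10193799e-03,  1.50629390e-03, -2.61354275e-03,
       -5.56642948e-04,  6.39080872e-05]), 'effort': array([ 2.40557456e-03, -5.37978995e+01,  3.31919217e+01,  9.20973485e-03,
       -2.16561598e-04, -4.01637294e-06]), 'eef_pos': array([ 0.19161453, -0.4883607 ,  0.23077495]), 'tool_rot': array([-6.11304969e-04,  9.82585335e-01,  1.85810882e-01, -4.00913809e-05]), 'wrist_force': array([ 0.81672159, -0.67337159, -0.50009335]), 'wrist_torque': array([-0.01829338, -0.01842896,  0.01251029]), 'finger_force': 0.0, 'finger_gap': 0.08511254680339662}
```

View pics/top0.png

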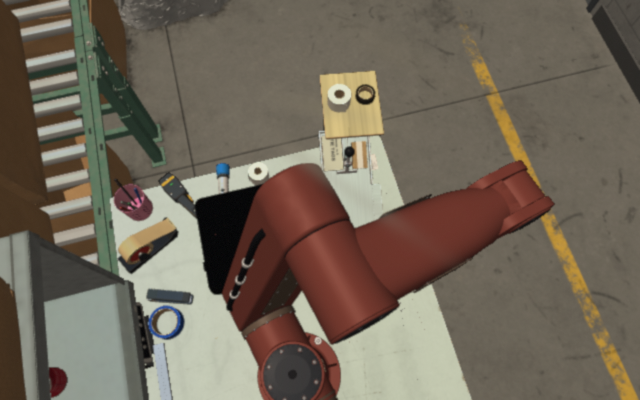

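View pics/side0.png

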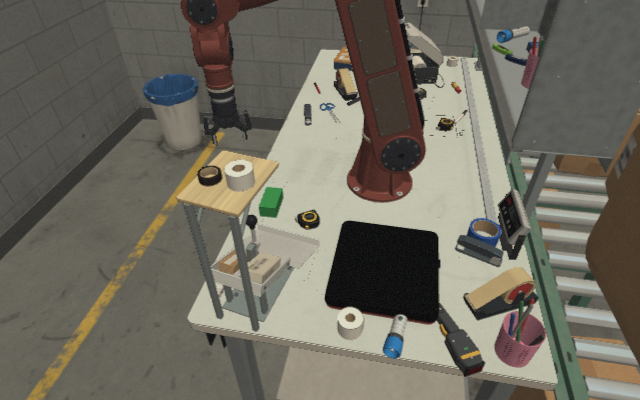

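Top view: the shelf is at (350,105), the lanes and knob at about (348,150), the scale plate near (235,240), and the arm covers the rest. Side view: the shelf is at (230,180), knob (252,220), lanes (250,265), tray (295,240), scale (385,270), label roll (350,322), tape measure (308,219), and the green look-alike (271,202).

```bash
python3 - <<'E'
from h import *
a=cv2.imread('pics/top0.png')[115:195,300:400];b=cv2.imread('pics/side0.png')[190:320,190:330]
a=cv2.resize(a,None,fx=4,fy=4,interpolation=2);b=cv2.resize(b,None,fx=4,fy=4,interpolation=2)
o=np.zeros((520,400,3),np.uint8);o[:320,:400]=a
o=np.zeros((560,800,3),np.uint8)
a=cv2.resize(a,(240,192)); 
o[:520,:560]=b;o[:192,560:]=a
cv2.imwrite('pics/c1.png',o)
for n in('top','side'):
    c=arm.get_calibration(n);print(n,-np.array(c['R']).T@c['t'])
d=np.load('top0.npz')['d'];P=cloud('top',d)
for u,v in[(350,110),(348,152),(335,150),(360,150),(345,172),(325,135),(372,180),(235,240),(258,172),(325,165)]:print('t',u,v,P[v,u].round(3))
d=np.load('side0.npz')['d'];P=cloud('side',d)
for u,v in[(252,220),(230,265),(265,270),(300,240),(318,241),(271,195),(308,219),(385,270),(350,318),(195,200),(240,212),(278,160),(212,265),(312,250),(285,232),(375,230),(290,252)]:print('s',u,v,P[v,u].round(3))
E
```

```text
top [-0.01836292 -0.05818312  1.52892418]
side [1.2847557  0.03094899 0.992889  ]
t 350 110 [ 0.586 -0.302  0.43 ]
t 348 152 [ 0.542 -0.293  0.274]
t 335 150 [ 0.608 -0.276  0.163]
t 360 150 [ 0.592 -0.353  0.155]
t 345 172 [ 0.552 -0.295  0.104]
t 325 135 [ 0.532 -0.22   0.431]
t 372 180 [ 0.502 -0.37   0.108]
t 235 240 [0.438 0.096 0.053]
t 258 172 [ 0.667 -0.024  0.009]
t 325 165 [ 0.575 -0.235  0.145]
s 252 220 [ 0.561 -0.291  0.268]
s 230 265 [ 0.624 -0.344  0.157]
s 265 270 [ 0.635 -0.245  0.171]
s 300 240 [ 0.373 -0.222  0.016]
s 318 241 [ 0.383 -0.161  0.033]
s 271 195 [ 0.204 -0.364  0.044]
s 308 219 [ 0.293 -0.212  0.036]
s 385 270 [0.479 0.054 0.05 ]
s 350 318 [ 0.641 -0.025  0.031]
s 195 200 [ 0.687 -0.353  0.431]
s 240 212 [ 0.706 -0.25   0.431]
s 278 160 [-0.068 -0.415 -0.001]
s 212 265 [ 0.632 -0.39   0.157]
s 312 250 [ 0.422 -0.172  0.031]
s 285 232 [ 0.359 -0.274  0.029]
s 375 230 [0.324 0.011 0.053]
s 290 252 [ 0.459 -0.232  0.05 ]
```

View pics/c1.png

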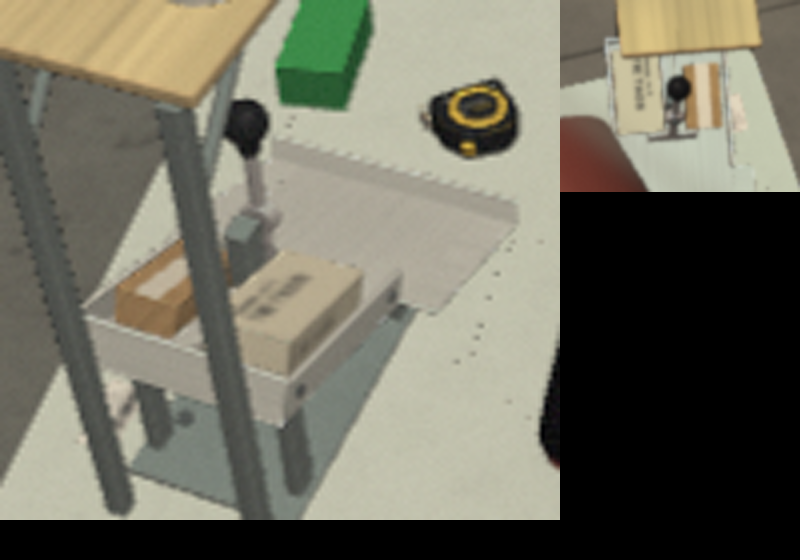

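Beige printed carton (side px 264,270; top px 334,152) against brown taped carton (side px 232,265; top px 360,150). The beige one is visibly wider and taller, so it is the large one, and it sits in the left (+y) lane. The green block at side (271,200) is the look-alike. Next I measure the poses.

```bash
python3 - <<'E'
from h import *
from scipy.optimize import least_squares
pts={}
for n in('top','side'):
    z=np.load(n+'0.npz');p=z['p'].astype(int);d=z['d'];P=cloud(n,d);v,u=np.mgrid[:400,:640]
    ok=d>0
    m=ok&(abs(P[...,2]-.431)<.006)&(P[...,0]>.45)&(P[...,1]<-.15)&(P[...,1]>-.45)
    print(n,'shelf',cv2.minAreaRect(P[m][:,:2].astype(np.float32)))
    k=ok&(p.max(2)<60)&(P[...,2]>.235)&(P[...,2]<.29)&(abs(P[...,0]-.55)<.05)&(abs(P[...,1]+.295)<.04)
    Q=P[k];f=least_squares(lambda c:np.linalg.norm(Q-c,axis=1)-.016,[.555,-.295,.256],loss='soft_l1',f_scale=.002)
    print('knob',k.sum(),f.x,u[k].min(),u[k].max(),v[k].min(),v[k].max())
    m=ok&(abs(P[...,2]-.053)<.006)&(p.max(2)<40)&(P[...,0]>.25)&(P[...,1]>-.16)&(P[...,1]<.3)
    if n=='side':print('scale',cv2.minAreaRect(P[m][:,:2].astype(np.float32)),np.median(P[m][:,2]))
    if n=='side':
        # tray plane
        m=ok&(P[...,0]>.38)&(P[...,0]<.52)&(P[...,1]>-.36)&(P[...,1]<-.17)&(P[...,2]>.012)&(P[...,2]<.1)
        Q=P[m];
        g=least_squares(lambda a:Q@a[:2]+a[2]-Q[:,2],[.4,0,0],loss='soft_l1',f_scale=.002).x
        print('plane',g,np.degrees(np.arctan2(g[1],g[0])),np.hypot(*g[:2]),len(Q))
    for nm,c,h in(('roll',(.655,-.025),.052),('tape',(.293,-.212),.035),('boxL',(.6,-.25),.16)):
        m=ok&(abs(P[...,0]-c[0])<.06)&(abs(P[...,1]-c[1])<.06)&(abs(P[...,2]-h)<.006)
        if nm!='boxL' and m.sum()>20: print(nm,m.sum(),cv2.minAreaRect(P[m][:,:2].astype(np.float32)))
E
```

```text
top shelf ((0.6043180823326111, -0.30925145745277405), (0.15040217339992523, 0.19484737515449524), 79.81394958496094)
knob 72 [ 0.55046849 -0.29976857  0.25593666] 345 353 147 156
roll 291 ((0.6341434717178345, -0.01510610431432724), (0.06634420901536942, 0.10772517323493958), 65.30669403076172)
side shelf ((0.605466365814209, -0.3069467544555664), (0.15050213038921356, 0.19303260743618011), 79.3759765625)
knob 101 [ 0.55094001 -0.29771931  0.25492191] 246 256 215 228
scale ((0.4527342915534973, 0.052412524819374084), (0.30052903294563293, 0.32003504037857056), 88.75466918945312) 0.05280935157109551Traceback (most recent call last):
  File "<stdin>", line 18, in <module>
    return func(*args, **kwargs)
    vector_fun = VectorFunction(
        fun_wrapped,
    ...<6 lines>...
        workers=workers
    )
    self._update_fun()
    ~~~~~~~~~~~~~~~~^^
    self.f = self.fun_wrapped(xp_copy(self.x))
             ~~~~~~~~~~~~~~~~^^^^^^^^^^^^^^^^^
    return np.atleast_1d(self.fun(x))
                         ~~~~~~~~^^^
    return self.f(x, *self.args, **self.kwargs)
           ~~~~~~^^^^^^^^^^^^^^^^^^^^^^^^^^^^^^
  File "<stdin>", line 18, in <lambda>
ValueError: matmul: Input operand 1 has a mismatch in its core dimension 0, with gufunc signature (n?,k),(k,m?)->(n?,m?) (size 2 is different from 3)
```

```bash
python3 - <<'E'
from h import *
s=arm.observe()['eef_pos']
for n in('top','side'):
    z=np.load(n+'0.npz');d=z['d'];P=cloud(n,d);
    Q=P[(d>0)]-s; Q=Q[(np.hypot(Q[:,0],Q[:,1])<.14)&(Q[:,2]>-.02)]
    if n=='side':
        # tool axes: x~(.93,.37)?, from quat
        from scipy.spatial.transform import Rotation as R
        q=arm.observe()['tool_rot'];M=R.from_quat([q[1],q[2],q[3],q[0]]).as_matrix();print(M.round(3))
        T=Q@M
        for h in range(-20,500,20):
            k=T[(-T[:,2]*1000>=h)&(-T[:,2]*1000<h+20)]*1000
            if len(k):print(h,len(k),'x',k[:,0].min().round(),k[:,0].max().round(),'y',k[:,1].min().round(),k[:,1].max().round())
P=cloud('side',np.load('side0.npz')['d']);d=np.load('side0.npz')['d']
m=(d>0)&(P[...,0]>.38)&(P[...,0]<.52)&(P[...,1]>-.36)&(P[...,1]<-.17)&(P[...,2]>.012)&(P[...,2]<.1)
from scipy.optimize import least_squares
Q=P[m];g=least_squares(lambda a:Q[:,:2]@a[:2]+a[2]-Q[:,2],[.4,0,0],loss='soft_l1',f_scale=.002).x
print('plane',g,np.degrees(np.arctan2(g[1],g[0])),np.hypot(*g[:2]))
for nm,c,h in(('roll',(.655,-.025),.052),('tape',(.293,-.212),.035)):
    m=(d>0)&(abs(P[...,0]-c[0])<.06)&(abs(P[...,1]-c[1])<.06)&(abs(P[...,2]-h)<.005)&((P[...,2]>.03))
    print(nm,P[m].min(0),P[m].max(0))
im=cv2.resize(cv2.imread('pics/side0.png')[0:150,170:290],None,fx=4,fy=4,interpolation=2);cv2.imwrite('pics/c2.png',im)
E
```

```text
[[ 0.931  0.365 -0.   ]
 [ 0.365 -0.931  0.001]
 [ 0.    -0.001 -1.   ]]
0 11 x -10.0 13.0 y -49.0 53.0
20 50 x -8.0 17.0 y -58.0 54.0
40 51 x 2.0 17.0 y -74.0 68.0
60 196 x -17.0 22.0 y -76.0 71.0
80 185 x -9.0 23.0 y -73.0 70.0
100 257 x -12.0 23.0 y -71.0 66.0
120 97 x 5.0 41.0 y -39.0 35.0
140 142 x 3.0 44.0 y -39.0 34.0
160 184 x -9.0 41.0 y -39.0 34.0
180 126 x 2.0 42.0 y -40.0 37.0
200 169 x 1.0 46.0 y -42.0 37.0
220 188 x 2.0 45.0 y -42.0 38.0
240 181 x -38.0 43.0 y -40.0 36.0
260 189 x 7.0 45.0 y -46.0 38.0
280 197 x 4.0 47.0 y -52.0 47.0
300 252 x -19.0 55.0 y -55.0 50.0
320 307 x -21.0 58.0 y -55.0 51.0
340 305 x -32.0 55.0 y -54.0 49.0
360 326 x -33.0 54.0 y -52.0 49.0
380 250 x -28.0 56.0 y -51.0 48.0
400 298 x 42.0 64.0 y -71.0 51.0
420 477 x 32.0 66.0 y -130.0 57.0
440 585 x 40.0 74.0 y -125.0 57.0
460 120 x 39.0 74.0 y -119.0 54.0
plane [ 0.39490602 -0.07096562 -0.14706355] -10.187465155324238 0.40123170986271806
roll [ 0.59500127 -0.08495467  0.04704247] [0.68678504 0.03422249 0.05688226]
tape [ 0.24084117 -0.24919182  0.03002733] [ 0.31475339 -0.17728765  0.03758558]
```

View pics/c2.png

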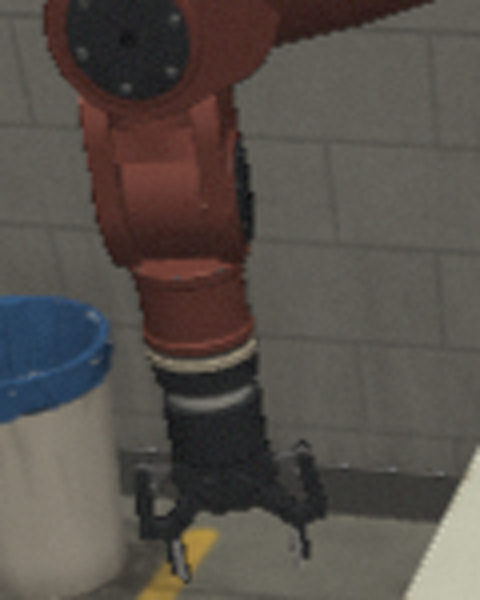

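The slide-plane fit gives a dispenser yaw of -10.2° and the shelf gives -10.4°, with the origin at about (0.551, -0.299). When open, the gripper's knuckles stick out about 73 mm along tool y, 40–115 mm above the TCP, while the body is only about 38–42 mm in radius. So an open knuckle can reach under the shelf to the knob while the body stays in front of it. First I turn tool y along dispenser x and approach.

move_arm(targets=[{"linear":[0,0,0],"yaw":-7.1,"claw":100},{"linear":[0,0,0],"yaw":-7.1,"claw":100},{"linear":[0,0,0],"yaw":-7.1,"claw":100},{"linear":[0,0,0],"yaw":-7.1,"claw":100},{"linear":[0,0,0],"yaw":-7.1,"claw":100},{"linear":[0,0,0],"yaw":-7.1,"claw":100},{"linear":[0,0,0],"yaw":-7.1,"claw":100},{"linear":[0,0,0],"yaw":-7.1,"claw":100},{"linear":[0,0,0],"yaw":-1.5,"claw":100},{"linear":[0,0,0],"yaw":0,"claw":100}])

```text
time_s: 0.93
eef_pos: [0.1916, -0.4885, 0.231]
tool_rot: [-0.0, 0.767, 0.641, 0.0]
wrist_force: [0.8, -0.3, -0.0]
finger_gap: 0.0855
finger_force: 0.0
```

move_arm(targets=[{"linear":[20.6,20.4,4],"yaw":0,"claw":100},{"linear":[20.6,20.4,4],"yaw":0,"claw":100},{"linear":[20.6,20.4,4],"yaw":0,"claw":100},{"linear":[20.6,20.4,4],"yaw":0,"claw":100},{"linear":[20.6,20.4,4],"yaw":0,"claw":100},{"linear":[20.6,20.4,4],"yaw":0,"claw":100},{"linear":[20.6,20.4,4],"yaw":0,"claw":100},{"linear":[20.6,20.4,4],"yaw":0,"claw":100},{"linear":[20.6,20.4,4],"yaw":0,"claw":100},{"linear":[20.6,20.4,4],"yaw":0,"claw":100},{"linear":[0,0,0],"yaw":0,"claw":100},{"linear":[0,0,0],"yaw":0,"claw":100}])

```text
time_s: 1.93
eef_pos: [0.4299, -0.3214, 0.1908]
tool_rot: [-0.0, 0.767, 0.641, -0.0]
wrist_force: [0.0, -0.0, 0.2]
finger_gap: 0.0852
finger_force: 0.0
```

```bash
cat >> h.py <<'E'
from scipy.spatial.transform import Rotation
O=np.array([.5507,-.2988,0]);a=np.radians(-10.3)
D=np.array([[np.cos(a),-np.sin(a),0],[np.sin(a),np.cos(a),0],[0,0,1]])
def disp(X): return (np.asarray(X)-O)@D*1000
def state():
    s=arm.observe();q=s['tool_rot'];M=Rotation.from_quat([q[1],q[2],q[3],q[0]]).as_matrix()
    print('t',s['time_s'],'eef',s['eef_pos'].round(4),'disp',disp(s['eef_pos']).round(1),'tooly',np.degrees(np.arctan2(M[1,1],M[0,1])).round(2),'F',(s['wrist_force']@D).round(2),'gap',round(s['finger_gap'],4),'ff',s['finger_force']);return s,M
E
python3 - <<'E'
from h import *
s,M=state()
p,d=shot('side','side1');shot('top','top1')
a=cv2.imread('pics/side1.png')[60:300,150:350];b=cv2.imread('pics/top1.png')[60:220,270:430]
o=np.zeros((600,800,3),np.uint8);o[:600,:500]=cv2.resize(a,(500,600),interpolation=2);o[:300,500:]=cv2.resize(b,(300,300),interpolation=2);cv2.imwrite('pics/c3.png',o)
P=cloud('side',d);T=(P[d>0]-s['eef_pos'])@M*1000
T=T[np.hypot(T[:,0],T[:,1])<90]
for h in range(0,300,20):
    k=T[(-T[:,2]>=h)&(-T[:,2]<h+20)&(T[:,1]>10)&(abs(T[:,0])<60)]
    if len(k):
        e=k[k[:,1]>k[:,1].max()-15];print(h,len(k),'ymax',k[:,1].max().round(),'x near tip',e[:,0].min().round(),e[:,0].max().round(),'x all',k[:,0].min().round(),k[:,0].max().round())
E
```

```text
t 1.9333 eef [ 0.4299 -0.3214  0.1908] disp [-114.9  -43.8  190.8] tooly -10.22 F [0.01 0.   0.17] gap 0.0852 ff 0.0
0 2 ymax 49.0 x near tip 12.0 14.0 x all 12.0 14.0
20 36 ymax 60.0 x near tip 0.0 14.0 x all 0.0 14.0
40 20 ymax 56.0 x near tip 5.0 15.0 x all 5.0 15.0
60 28 ymax 67.0 x near tip 10.0 15.0 x all 10.0 19.0
80 1 ymax 32.0 x near tip 20.0 20.0 x all 20.0 20.0
180 13 ymax 23.0 x near tip 30.0 41.0 x all 30.0 41.0
200 125 ymax 42.0 x near tip -29.0 33.0 x all -29.0 41.0
220 217 ymax 89.0 x near tip -28.0 37.0 x all -33.0 43.0
240 237 ymax 90.0 x near tip -28.0 37.0 x all -28.0 42.0
260 171 ymax 43.0 x near tip -25.0 34.0 x all -25.0 42.0
280 173 ymax 60.0 x near tip -17.0 18.0 x all -43.0 40.0
```

View pics/c3.png

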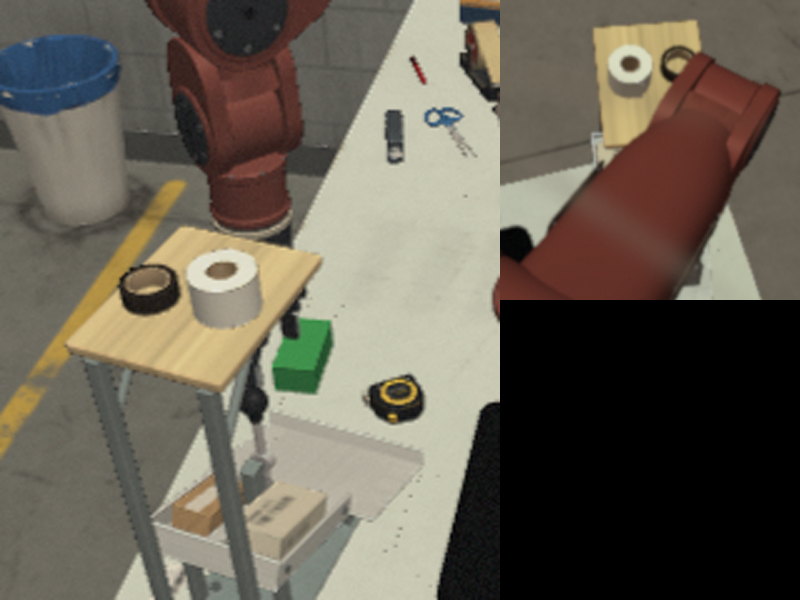

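The side crop shows the tool in front of the shelf, the knob at crop (255,403) just ahead of the open finger, and both cartons in their lanes. Moving in under the shelf edge now.

move_arm(targets=[{"linear":[0,8,3],"yaw":0,"claw":100},{"linear":[0,8,3],"yaw":0,"claw":100},{"linear":[0,8,0],"yaw":0,"claw":100},{"linear":[0,5,0],"yaw":0,"claw":100},{"linear":[0,4,0],"yaw":0,"claw":100},{"linear":[0,0,0],"yaw":0,"claw":100}])

```text
time_s: 2.53
eef_pos: [0.4624, -0.3287, 0.1852]
tool_rot: [0.0, 0.768, 0.641, 0.0]
wrist_force: [0.0, 0.9, -0.1]
finger_gap: 0.0854
finger_force: 0.0
```

move_arm(targets=[{"linear":[5,0,0],"yaw":0,"claw":100},{"linear":[5,0,0],"yaw":0,"claw":100},{"linear":[5,0,0],"yaw":0,"claw":100},{"linear":[5,0,0],"yaw":0,"claw":100},{"linear":[5,0,0],"yaw":0,"claw":100},{"linear":[0,0,0],"yaw":0,"claw":100}])

```text
time_s: 3.03
eef_pos: [0.4661, -0.3027, 0.1855]
tool_rot: [-0.0, 0.767, 0.641, -0.0]
wrist_force: [-1.0, -0.0, 0.7]
finger_gap: 0.0855
finger_force: 0.0
```

```bash
cat >> h.py <<'E'
def knob(tag):
    p,d=shot('side',tag);P=disp(cloud('side',d));p=p.astype(int)
    k=(d>0)&(p.max(2)<60)&(P[...,2]>225)&(P[...,2]<280)&(abs(P[...,0])<18)&(P[...,1]>-25)&(P[...,1]<65)
    if k.sum()<8: print('knob n',k.sum());return
    from scipy.optimize import least_squares
    Q=P[k];f=least_squares(lambda c:np.linalg.norm(Q-[0,85*np.sin(c[0]),171+85*np.cos(c[0])],axis=1)-16,[.2],loss='soft_l1',f_scale=2)
    print('knob n',k.sum(),'lean',f.x.round(3),'bbox y',Q[:,1].min().round(),Q[:,1].max().round())
E
python3 - <<'E'
from h import *
state();knob('s2')
E
```

```text
t 3.0333 eef [ 0.4661 -0.3027  0.1855] disp [-82.6 -19.  185.5] tooly -10.25 F [-1.02 -0.2   0.71] gap 0.0855 ff 0.0
knob n 138 lean [0.07] bbox y -18.0 23.0
```

move_arm(targets=[{"linear":[4,1,0],"yaw":0,"claw":100},{"linear":[4,0,0],"yaw":0,"claw":100},{"linear":[4,0,0],"yaw":0,"claw":100},{"linear":[0,0,0],"yaw":0,"claw":100},{"linear":[0,0,0],"yaw":0,"claw":100}])

```text
time_s: 3.5
eef_pos: [0.4691, -0.2919, 0.1853]
tool_rot: [-0.0, 0.768, 0.641, -0.0]
wrist_force: [-3.4, -1.3, 0.0]
finger_gap: 0.0854
finger_force: 0.0
```

```bash
python3 - <<'E'
from h import *
state();knob('s3')
a=cv2.imread('pics/s3.png')[170:300,190:320]
cv2.imwrite('pics/c4.png',cv2.resize(a,(520,520),interpolation=2))
E
```

```text
t 3.5 eef [ 0.4691 -0.2919  0.1853] disp [-81.5  -7.8 185.3] tooly -10.27 F [-3.13 -1.85  0.01] gap 0.0854 ff 0.0
knob n 179 lean [0.153] bbox y -14.0 35.0
```

View pics/c4.png

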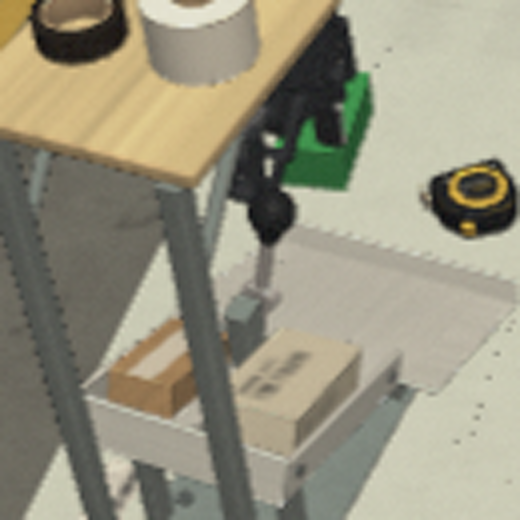

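The crop shows the knob at (272,213), leaning slightly to the left, with the knuckle behind it. The side force of 1.9 N matches the spring. I go a little deeper and carry on.

move_arm(targets=[{"linear":[2,1,0],"yaw":0,"claw":100},{"linear":[3,0.5,0],"yaw":0,"claw":100},{"linear":[3,0,0],"yaw":0,"claw":100},{"linear":[0,0,0],"yaw":0,"claw":100}])

```text
time_s: 3.88
eef_pos: [0.4721, -0.2847, 0.1852]
tool_rot: [0.0, 0.768, 0.641, -0.0]
wrist_force: [-3.4, -4.3, 0.1]
finger_gap: 0.0852
finger_force: 0.0
```

```bash
python3 - <<'E'
from h import *
state();knob('s4')
E
```

```text
t 3.8833 eef [ 0.4721 -0.2847  0.1852] disp [-79.9  -0.2 185.2] tooly -10.31 F [-2.58 -4.88  0.09] gap 0.0852 ff 0.0
knob n 199 lean [0.223] bbox y -10.0 43.0
```

Contact is good: the force is mostly sideways and the knob edge at y=43 mm means a lean of about 0.32. I push another 11 mm and hold.

move_arm(targets=[{"linear":[4,0,0],"yaw":0,"claw":100},{"linear":[4,0,0],"yaw":0,"claw":100},{"linear":[3,0,0],"yaw":0,"claw":100},{"linear":[0,0,0],"yaw":0,"claw":100},{"linear":[0,0,0],"yaw":0,"claw":100}])

```text
time_s: 4.35
eef_pos: [0.4739, -0.2744, 0.1854]
tool_rot: [0.0, 0.768, 0.641, -0.001]
wrist_force: [-4.7, -6.3, 1.0]
finger_gap: 0.0855
finger_force: 0.0
```

```bash
python3 - <<'E'
from h import *
state();knob('s5')
E
```

```text
t 4.35 eef [ 0.4739 -0.2744  0.1854] disp [-80.   10.3 185.4] tooly -10.33 F [-3.52 -7.01  0.99] gap 0.0855 ff 0.0
knob n 198 lean [0.338] bbox y 1.0 54.0
```

move_arm(targets=[{"linear":[0,0,0],"yaw":0,"claw":100},{"linear":[0,0,0],"yaw":0,"claw":100},{"linear":[0,0,0],"yaw":0,"claw":100},{"linear":[0,0,0],"yaw":0,"claw":100},{"linear":[0,0,0],"yaw":0,"claw":100},{"linear":[0,0,0],"yaw":0,"claw":100},{"linear":[0,0,0],"yaw":0,"claw":100},{"linear":[0,0,0],"yaw":0,"claw":100},{"linear":[0,0,0],"yaw":0,"claw":100},{"linear":[0,0,0],"yaw":0,"claw":100},{"linear":[0,0,0],"yaw":0,"claw":100},{"linear":[0,0,0],"yaw":0,"claw":100}])

```text
time_s: 5.4
eef_pos: [0.4739, -0.2745, 0.1855]
tool_rot: [0.0, 0.768, 0.641, -0.0]
wrist_force: [-4.2, -5.8, 1.2]
finger_gap: 0.0858
finger_force: 0.0
```

```bash
python3 - <<'E'
from h import *
state();knob('s6')
a=cv2.imread('pics/s6.png')[170:300,190:340]
cv2.imwrite('pics/c5.png',cv2.resize(a,(600,520),interpolation=2))
E
```

```text
t 5.4 eef [ 0.4739 -0.2745  0.1855] disp [-79.9  10.1 185.5] tooly -10.34 F [-3.06 -6.42  1.2 ] gap 0.0858 ff 0.0
knob n 203 lean [0.335] bbox y -0.0 53.0
```

View pics/c5.png

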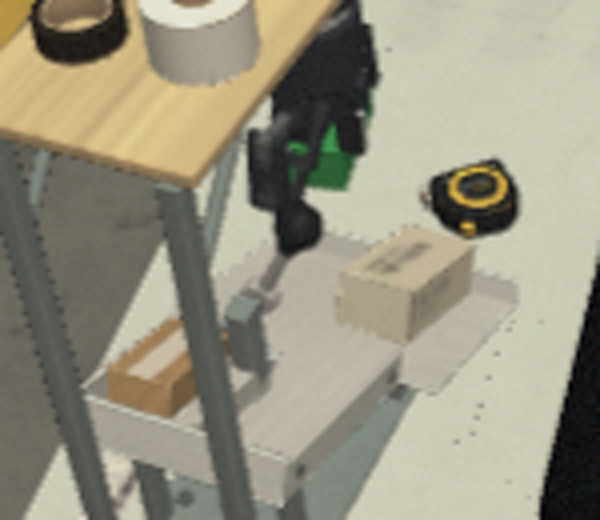

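The large carton has slid down to crop (407,285), close to the stop. The small one is still in its lane and the lever leans left. I hold half a second more and compare pictures to confirm the carton is at rest.

move_arm(targets=[{"linear":[0,0,0],"yaw":0,"claw":100},{"linear":[0,0,0],"yaw":0,"claw":100},{"linear":[0,0,0],"yaw":0,"claw":100},{"linear":[0,0,0],"yaw":0,"claw":100},{"linear":[0,0,0],"yaw":0,"claw":100},{"linear":[0,0,0],"yaw":0,"claw":100}])

```text
time_s: 5.95
eef_pos: [0.4739, -0.2746, 0.1855]
tool_rot: [0.0, 0.768, 0.641, -0.0]
wrist_force: [-4.4, -4.8, 1.3]
finger_gap: 0.0854
finger_force: 0.0
```

```bash
cat >> h.py <<'E'
def carton(tag):
    p,d=shot('side',tag);P=disp(cloud('side',d));hsv=cv2.cvtColor(p,cv2.COLOR_RGB2HSV)
    hh=P[...,2]-(93+.404*P[...,0])   # height above slide (vertical)
    m=(d>0)&(P[...,0]<-25)&(P[...,0]>-190)&(P[...,1]>-110)&(P[...,1]<115)&(abs(hh-46/np.cos(np.radians(22)))<7)
    n,l,st,_=cv2.connectedComponentsWithStats(m.astype(np.uint8));i=1+np.argmax(st[1:,4]);Q=P[l==i]
    r=cv2.minAreaRect(Q[:,:2].astype(np.float32));print('top face',len(Q),r,'mean',Q.mean(0).round(1),'hh',np.median(hh[l==i]).round(1))
    return Q
E
python3 - <<'E'
from h import *
state();carton('s7')
a=np.load('s6.npz')['p'].astype(int);b=np.load('s7.npz')['p'].astype(int)
e=abs(a-b).max(2)[215:265,265:325];print('diff>40',(e>40).sum(),e.max())
E
```

```text
t 5.95 eef [ 0.4739 -0.2746  0.1855] disp [-79.9  10.1 185.5] tooly -10.34 F [-3.44 -5.47  1.3 ] gap 0.0854 ff 0.0
top face 323 ((-142.3685760498047, 39.23236083984375), (63.35423278808594, 98.1463623046875), 85.13702392578125) mean [-138.2   41.1   84.8] hh 47.8
diff>40 0 11
```

The carton is at rest, unchanged between frames. Now I release the lever, guiding it back, and back away from under the shelf.

move_arm(targets=[{"linear":[-8,0,0],"yaw":0,"claw":100},{"linear":[-10,0,0],"yaw":0,"claw":100},{"linear":[-10,0,0],"yaw":0,"claw":100},{"linear":[-10,0,0],"yaw":0,"claw":100},{"linear":[-12,0,0],"yaw":0,"claw":100},{"linear":[0,-15,0],"yaw":0,"claw":100},{"linear":[0,-20,0],"yaw":0,"claw":100},{"linear":[0,-20,-10],"yaw":0,"claw":100},{"linear":[0,-20,-20],"yaw":0,"claw":100},{"linear":[0,-20,-20],"yaw":0,"claw":100},{"linear":[0,0,0],"yaw":0,"claw":100}])

```text
time_s: 6.92
eef_pos: [0.3701, -0.3069, 0.2386]
tool_rot: [0.002, 0.768, 0.64, -0.0]
wrist_force: [1.5, -0.8, 0.4]
finger_gap: 0.0855
finger_force: 0.0
```

```bash
sed -i 's/P\[...,0\]>-190/P[...,0]>-215/' h.py; python3 - <<'E'
from h import *
s,M=state();knob('s8');Q=carton('s9')
a=cv2.imread('pics/s9.png')[150:320,190:400]
cv2.imwrite('pics/c6.png',cv2.resize(a,(740,600),interpolation=2))
shot('top','top2')
E
```

```text
t 6.9167 eef [ 0.3701 -0.3069  0.2386] disp [-176.2  -40.3  238.6] tooly -10.35 F [ 1.66 -0.48  0.35] gap 0.0855 ff 0.0
knob n 105 lean [0.009] bbox y -7.0 17.0
top face 344 ((-146.0684356689453, 40.265716552734375), (63.216392517089844, 107.05299377441406), 85.3409423828125) mean [-141.7   41.3   83.4] hh 48.0
```

View pics/c6.png

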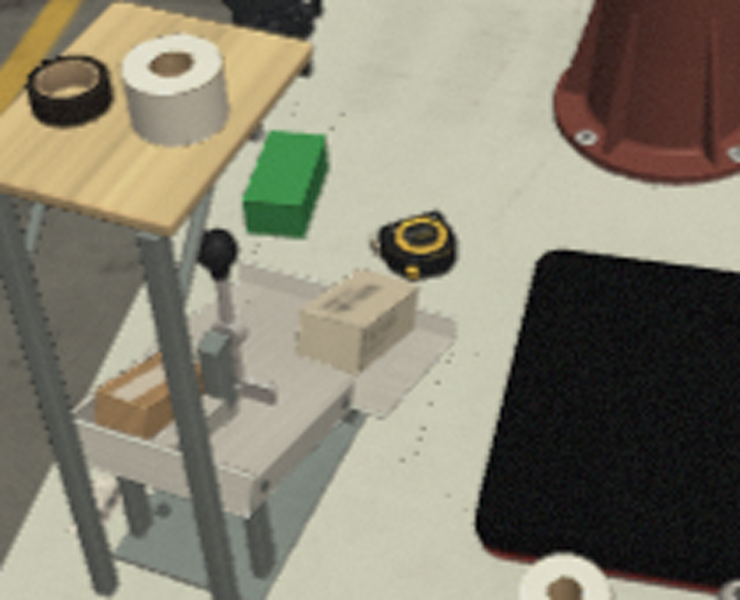

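The knob is upright at crop (218,252), the small carton is still in its lane, and the large one lies at the stop at crop (360,320). Next I get its exact yaw from its edges.

```bash
python3 - <<'E'
from h import *
z=np.load('s9.npz');d=z['d'];P=disp(cloud('side',d))
hh=P[...,2]-(93+.404*P[...,0])
m=(d>0)&(P[...,0]<-60)&(P[...,0]>-215)&(P[...,1]>-20)&(P[...,1]<100)&(hh>43)&(hh<58)
Q=P[m]
X=[];
for x in range(-205,-75,10):
    k=Q[(Q[:,0]>=x)&(Q[:,0]<x+10)]
    if len(k)>3:
        print(x+5,len(k),k[:,1].min().round(1),k[:,1].max().round(1),(k[:,1].min()/2+k[:,1].max()/2).round(1),np.median(k[:,2]-.404*k[:,0]-93).round(1));X.append((x+5,k[:,1].min(),k[:,1].max()))
X=np.array(X)[1:-1];print(np.degrees(np.arctan(np.polyfit(X[:,0],X[:,1],1)[0])),np.degrees(np.arctan(np.polyfit(X[:,0],X[:,2],1)[0])))
for y in range(5,80,10):
    k=Q[(Q[:,1]>=y)&(Q[:,1]<y+10)]
    if len(k)>3: print('y',y+5,k[:,0].min().round(),k[:,0].max().round())
print(arm.observe()['q'].round(3))
E
```

```text
-200 11 15.7 66.1 40.9 47.3
-190 26 12.0 70.9 41.4 47.8
-180 26 12.9 72.9 42.9 48.0
-170 33 10.6 71.1 40.8 48.1
-160 28 11.9 69.0 40.5 48.2
-150 32 10.5 72.0 41.2 48.2
-140 27 9.7 68.7 39.2 48.5
-130 37 11.5 68.5 40.0 48.2
-120 32 7.9 67.4 37.7 47.8
-110 32 6.9 64.4 35.6 48.2
-100 42 4.8 66.2 35.5 46.6
-90 12 24.7 66.2 45.5 44.3
-4.211339639938861 -4.355903196916014
y 10 -188.0 -98.0
y 20 -199.0 -94.0
y 30 -198.0 -98.0
y 40 -200.0 -94.0
y 50 -197.0 -95.0
y 60 -197.0 -91.0
y 70 -198.0 -94.0
[-0.842  0.206 -0.256  1.108  0.     0.909]
```

move_arm(targets=[{"linear":[26.8,11.7,0],"yaw":0,"claw":100},{"linear":[26.8,11.7,0],"yaw":0,"claw":100},{"linear":[26.7,11.8,0],"yaw":0,"claw":100},{"linear":[0,0,0],"yaw":-7.16,"claw":100},{"linear":[0,0,0],"yaw":-7.16,"claw":100},{"linear":[0,0,0],"yaw":-7.16,"claw":100},{"linear":[0,0,0],"yaw":-7.16,"claw":100},{"linear":[0,0,0],"yaw":-7.16,"claw":100},{"linear":[0,0,0],"yaw":-7.16,"claw":100},{"linear":[0,0,0],"yaw":-7.16,"claw":100},{"linear":[0,0,0],"yaw":-7.16,"claw":100},{"linear":[0,0,0],"yaw":-7.16,"claw":100}])

```text
time_s: 8.07
eef_pos: [0.4211, -0.2331, 0.234]
tool_rot: [-0.001, 0.304, 0.953, 0.0]
wrist_force: [0.1, 0.3, 0.5]
finger_gap: 0.0855
finger_force: 0.0
```

move_arm(targets=[{"linear":[0,0,20],"yaw":-7.16,"claw":100},{"linear":[0,0,20],"yaw":-7.16,"claw":100},{"linear":[0,0,20],"yaw":-7.16,"claw":100},{"linear":[0,0,20],"yaw":0,"claw":100},{"linear":[0,0,20],"yaw":0,"claw":100},{"linear":[0,0,0],"yaw":0,"claw":100},{"linear":[0,0,0],"yaw":0,"claw":100}])

```text
time_s: 8.65
eef_pos: [0.4202, -0.2326, 0.1341]
tool_rot: [-0.001, 0.125, 0.992, 0.001]
wrist_force: [-0.5, 0.7, 0.4]
finger_gap: 0.0857
finger_force: 0.0
```

```bash
python3 - <<'E'
from h import *
s,M=state();C=O+D@[-.141,.040,.046]
print('delta tool mm',(C-s['eef_pos'])@M*1000)
E
```

```text
t 8.65 eef [ 0.4202 -0.2326  0.1341] disp [-140.2   41.8  134.1] tooly 75.66 F [-0.6   0.65  0.44] gap 0.0857 ff 0.0
delta tool mm [ 0.3775636  -2.02053728 88.08739055]
```

move_arm(targets=[{"linear":[0,-2,12],"yaw":0,"claw":100},{"linear":[0,0,14],"yaw":0,"claw":100},{"linear":[0,0,14],"yaw":0,"claw":100},{"linear":[0,0,14],"yaw":0,"claw":100},{"linear":[0,0,0],"yaw":0,"claw":100}])

```text
time_s: 9.07
eef_pos: [0.4199, -0.2348, 0.0803]
tool_rot: [-0.001, 0.125, 0.992, 0.001]
wrist_force: [-1.1, 0.4, -0.2]
finger_gap: 0.0853
finger_force: 0.0
```

move_arm(targets=[{"linear":[0,0,12],"yaw":0,"claw":100},{"linear":[0,0,11],"yaw":0,"claw":100},{"linear":[0,0,6],"yaw":0,"claw":100},{"linear":[0,0,5],"yaw":0,"claw":100},{"linear":[0,0,0],"yaw":0,"claw":100}])

```text
time_s: 9.48
eef_pos: [0.4203, -0.2352, 0.0473]
tool_rot: [-0.0, 0.125, 0.992, 0.0]
wrist_force: [-0.6, -0.2, 0.3]
finger_gap: 0.0856
finger_force: 0.0
```

move_arm(targets=[{"linear":[0,0,0],"yaw":0,"claw":50},{"linear":[0,0,0],"yaw":0,"claw":50},{"linear":[0,0,0],"yaw":0,"claw":50},{"linear":[0,0,0],"yaw":0,"claw":50},{"linear":[0,0,0],"yaw":0,"claw":50},{"linear":[0,0,0],"yaw":0,"claw":50}], newtons=25)

```text
time_s: 9.98
eef_pos: [0.4206, -0.2355, 0.0482]
tool_rot: [0.0, 0.125, 0.992, -0.0]
wrist_force: [-1.7, 0.4, 5.3]
finger_gap: 0.0605
finger_force: 26.4
```

Gripped: gap 60.5 mm at 26 N. Lifting.

move_arm(targets=[{"linear":[0,0,-6],"yaw":0,"claw":50},{"linear":[0,0,-10],"yaw":0,"claw":50},{"linear":[0,0,-15],"yaw":0,"claw":50},{"linear":[0,0,-20],"yaw":0,"claw":50},{"linear":[0,0,-20],"yaw":0,"claw":50},{"linear":[0,0,-20],"yaw":0,"claw":50},{"linear":[0,0,-20],"yaw":0,"claw":50},{"linear":[0,0,-9],"yaw":0,"claw":50},{"linear":[0,0,0],"yaw":0,"claw":50},{"linear":[0,0,0],"yaw":0,"claw":50}])

```text
time_s: 10.82
eef_pos: [0.4202, -0.2351, 0.1672]
tool_rot: [0.0, 0.125, 0.992, -0.0]
wrist_force: [-0.6, -0.5, -2.6]
finger_gap: 0.0603
finger_force: 27.8
```

```bash
python3 - <<'E'
from h import *
s,M=state();p,d=shot('side','s10')
# plate from calibrated outline of dark mask
z=np.load('s9.npz');p=z['p'].astype(int);P=cloud('side',z['d'])
m=((z['d']>0)&(p.max(2)<40)&(abs(P[...,2]-.053)<.012)&(P[...,0]>.25)&(P[...,1]>-.16)&(P[...,1]<.25)).astype(np.uint8)
n,l,st,_=cv2.connectedComponentsWithStats(m);i=1+np.argmax(st[1:,4]);Q=P[l==i]
r=cv2.minAreaRect(Q[:,:2].astype(np.float32));print(r,np.median(Q[:,2]))
C=np.array([*r[0],s['eef_pos'][2]]);print('delta tool',(C-s['eef_pos'])@M*1000)
a=cv2.imread('pics/s10.png')[130:330,230:460];cv2.imwrite('pics/c7.png',cv2.resize(a,(690,600),interpolation=2))
E
```

```text
t 10.8167 eef [ 0.4202 -0.2351  0.1672] disp [-139.8   39.3  167.2] tooly 75.63 F [-0.47 -0.56 -2.56] gap 0.0603 ff 27.789442241191864
((0.45265042781829834, 0.052869848906993866), (0.30164405703544617, 0.3178798258304596), 88.71388244628906) 0.05272936554265227
delta tool [ 4.00108142e+01  2.87057921e+02 -4.77941263e-02]
```

View pics/c7.png

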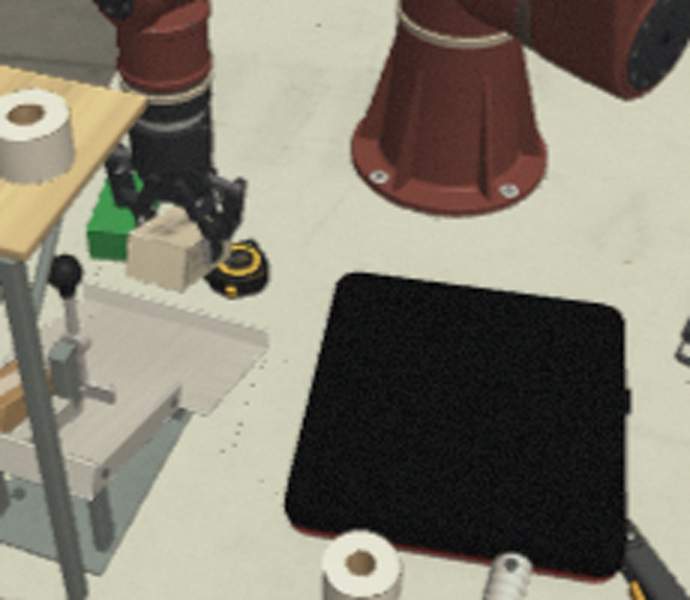

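The carton is held, still tilted 22°, at crop (180,245). The scale plate at crop (460,420) is clear. Moving over the plate centre.

move_arm(targets=[{"linear":[2,15,0],"yaw":0,"claw":50},{"linear":[4,28,0],"yaw":0,"claw":50},{"linear":[5,35,0],"yaw":0,"claw":50},{"linear":[5,35,0],"yaw":0,"claw":50},{"linear":[5,35,0],"yaw":0,"claw":50},{"linear":[5,35,0],"yaw":0,"claw":50},{"linear":[5,35,0],"yaw":0,"claw":50},{"linear":[4,30,0],"yaw":0,"claw":50},{"linear":[3,25,0],"yaw":0,"claw":50},{"linear":[2,14,0],"yaw":0,"claw":50},{"linear":[0,0,0],"yaw":0,"claw":50},{"linear":[0,0,0],"yaw":0,"claw":50}])

```text
time_s: 11.87
eef_pos: [0.4518, 0.0533, 0.1661]
tool_rot: [-0.001, 0.124, 0.992, -0.0]
wrist_force: [0.0, 0.3, -2.6]
finger_gap: 0.0603
finger_force: 28.0
```

move_arm(targets=[{"linear":[0,0,15],"yaw":0,"claw":50},{"linear":[0,0,20],"yaw":0,"claw":50},{"linear":[0,0,20],"yaw":0,"claw":50},{"linear":[0,0,15],"yaw":0,"claw":50},{"linear":[0,0,7],"yaw":0,"claw":50},{"linear":[0,0,0],"yaw":0,"claw":50},{"linear":[0,0,0],"yaw":0,"claw":50}])

```text
time_s: 12.45
eef_pos: [0.4524, 0.0522, 0.0903]
tool_rot: [-0.0, 0.125, 0.992, -0.0]
wrist_force: [0.1, -1.0, -3.6]
finger_gap: 0.0605
finger_force: 28.0
```

move_arm(targets=[{"linear":[0,0,3],"yaw":0,"claw":50},{"linear":[0,0,3],"yaw":0,"claw":50},{"linear":[0,0,0],"yaw":0,"claw":50}], newtons=20)

```text
time_s: 12.7
eef_pos: [0.4528, 0.0527, 0.0844]
tool_rot: [0.0, 0.125, 0.992, 0.0]
wrist_force: [-0.4, -0.5, -2.9]
finger_gap: 0.0605
finger_force: 28.1
```

move_arm(targets=[{"linear":[0,0,2],"yaw":0,"claw":50},{"linear":[0,0,2],"yaw":0,"claw":50},{"linear":[0,0,2],"yaw":0,"claw":50},{"linear":[0,0,2],"yaw":0,"claw":50},{"linear":[0,0,0],"yaw":0,"claw":50}], newtons=20)

```text
time_s: 13.12
eef_pos: [0.456, 0.0521, 0.0777]
tool_rot: [0.003, 0.125, 0.992, -0.0]
wrist_force: [4.7, -2.2, 5.2]
finger_gap: 0.0599
finger_force: 20.4
```

move_arm(targets=[{"linear":[0,0,2],"yaw":0,"claw":50},{"linear":[0,0,2],"yaw":0,"claw":50},{"linear":[0,0,2],"yaw":0,"claw":50},{"linear":[0,0,0],"yaw":0,"claw":50}])

```text
time_s: 13.45
eef_pos: [0.456, 0.0525, 0.0717]
tool_rot: [0.003, 0.125, 0.992, 0.0]
wrist_force: [4.6, -1.1, 5.7]
finger_gap: 0.0603
finger_force: 20.3
```

```bash
cat >> h.py <<'E'
def tilt(tag):
    p,d=shot('side',tag);P=cloud('side',d);p=p.astype(int)
    m=(d>0)&(abs(P[...,0]-.453)<.09)&(abs(P[...,1]-.053)<.06)&(P[...,2]>.062)&(P[...,2]<.16)&(p[...,0]-p[...,2]>20)&(p[...,0]>90)
    Q=P[m];print('carton pts',m.sum(),Q.min(0).round(3),Q.max(0).round(3))
    return Q
E
python3 - <<'E'
from h import *
state();Q=tilt('s11')
u=(Q[:,:2]-[.453,.053])@[.969,-.248]
for x in np.arange(-.07,.07,.01):
    k=Q[(u>=x)&(u<x+.01)]
    if len(k)>3:print(round(x,2),len(k),k[:,2].max().round(3),np.percentile(k[:,2],80).round(3))
E
```

```text
t 13.45 eef [0.456  0.0525 0.0717] disp [-156.   328.7   71.7] tooly 75.63 F [ 4.75 -0.23  5.74] gap 0.0603 ff 20.345054268836975
carton pts 630 [0.409 0.013 0.071] [0.517 0.097 0.153]
-0.03 17 0.106 0.104
-0.02 27 0.108 0.107
-0.01 42 0.111 0.108
0.0 49 0.112 0.11
0.01 54 0.143 0.113
0.02 57 0.153 0.114
0.03 54 0.118 0.116
0.04 82 0.119 0.117
0.05 245 0.12 0.107
```

It is rotating flat in the grip as intended, with about 11° left at about 6 N. Continuing.

move_arm(targets=[{"linear":[0,0,2],"yaw":0,"claw":50},{"linear":[0,0,2],"yaw":0,"claw":50},{"linear":[0,0,2],"yaw":0,"claw":50},{"linear":[0,0,1],"yaw":0,"claw":50},{"linear":[0,0,0],"yaw":0,"claw":50}])

```text
time_s: 13.92
eef_pos: [0.455, 0.0526, 0.0643]
tool_rot: [0.002, 0.125, 0.992, 0.0]
wrist_force: [3.9, -1.5, 4.7]
finger_gap: 0.06
finger_force: 20.6
```

```bash
python3 - <<'E'
from h import *
state();Q=tilt('s12')
u=(Q[:,:2]-[.453,.053])@[.969,-.248]
for x in np.arange(-.07,.07,.02):
    k=Q[(u>=x)&(u<x+.01)]
    if len(k)>3:print(round(x,2),len(k),k[:,2].max().round(3),np.percentile(k[:,2],80).round(3))
E
```

```text
t 13.9167 eef [0.455  0.0526 0.0643] disp [-157.   328.7   64.3] tooly 75.64 F [ 4.09 -0.76  4.69] gap 0.06 ff 20.64299762248993
carton pts 617 [0.413 0.014 0.062] [0.514 0.097 0.142]
-0.03 9 0.102 0.1
-0.01 43 0.104 0.102
0.01 63 0.142 0.104
0.03 62 0.107 0.105
0.05 226 0.108 0.097
```

move_arm(targets=[{"linear":[0,0,1.5],"yaw":0,"claw":50},{"linear":[0,0,1.5],"yaw":0,"claw":50},{"linear":[0,0,0],"yaw":0,"claw":50}])

```text
time_s: 14.22
eef_pos: [0.4538, 0.0527, 0.0607]
tool_rot: [0.001, 0.125, 0.992, 0.0]
wrist_force: [4.1, -0.2, 3.6]
finger_gap: 0.0599
finger_force: 20.8
```

move_arm(targets=[{"linear":[0,0,0],"yaw":0,"claw":80},{"linear":[0,0,0],"yaw":0,"claw":100},{"linear":[0,0,0],"yaw":0,"claw":100},{"linear":[0,0,0],"yaw":0,"claw":100},{"linear":[0,0,0],"yaw":0,"claw":100},{"linear":[0,0,0],"yaw":0,"claw":100}])

```text
time_s: 14.72
eef_pos: [0.4524, 0.0528, 0.0602]
tool_rot: [-0.0, 0.125, 0.992, -0.0]
wrist_force: [0.1, 0.8, -1.0]
finger_gap: 0.0854
finger_force: 0.0
```

move_arm(targets=[{"linear":[0,0,-10],"yaw":0,"claw":100},{"linear":[0,0,-20],"yaw":0,"claw":100},{"linear":[0,0,-30],"yaw":0,"claw":100},{"linear":[0,0,-30],"yaw":0,"claw":100},{"linear":[0,0,-30],"yaw":0,"claw":100},{"linear":[0,0,-30],"yaw":0,"claw":100},{"linear":[0,0,-20],"yaw":0,"claw":100},{"linear":[0,0,0],"yaw":0,"claw":100},{"linear":[0,0,0],"yaw":0,"claw":100}])

```text
time_s: 15.47
eef_pos: [0.4532, 0.0528, 0.231]
tool_rot: [0.001, 0.125, 0.992, 0.0]
wrist_force: [0.2, 0.1, 0.1]
finger_gap: 0.0855
finger_force: 0.0
```

```bash
python3 - <<'E'
from h import *
state();Q=tilt('s13');knob('s14')
u=(Q[:,:2]-[.453,.053])@[.969,-.248];k=Q[(Q[:,2]>.09)&(Q[:,2]<.11)];print(cv2.minAreaRect(k[:,:2].astype(np.float32)),np.polyfit(k[:,0],k[:,2],1))
a=cv2.imread('pics/s14.png')[130:350,190:470];cv2.imwrite('pics/c8.png',cv2.resize(a,(763,600),interpolation=2))
E
```

```text
t 15.4667 eef [0.4532 0.0528 0.231 ] disp [-158.8  328.5  231. ] tooly 75.64 F [0.16 0.16 0.13] gap 0.0855 ff 0.0
carton pts 822 [0.389 0.014 0.062] [0.513 0.097 0.104]
knob n 104 lean [0.012] bbox y -6.0 17.0
((0.4507282078266144, 0.0555732436478138), (0.06142153963446617, 0.11457337439060211), 75.2104263305664) [-0.00568887  0.10046843]
```

View pics/c8.png

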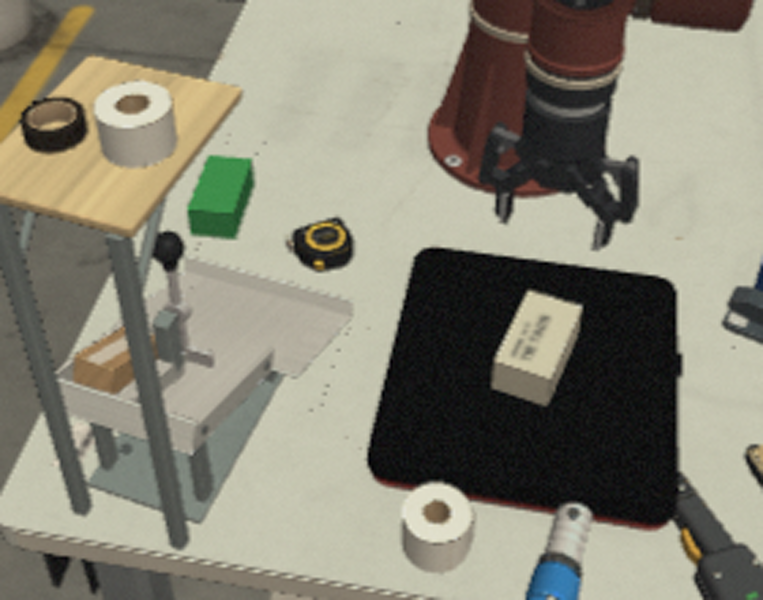

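The carton lies flat (slope 0.006) at the plate's middle, at crop (537,345). The lever is upright, the small carton is in its lane, the bystanders stand where they were, and the gripper is clear. Handing in.

```bash
python3 -c "
from bench import arm
print(arm.job_done())"
```

```text
the job is handed in; nothing more can be done
None
```

The large carton is out of the dispenser and lies flat at the middle of the scale plate; the lever is upright, the small carton is still in its lane, and the job was handed in after about 15.5 s of robot time.

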